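# Put the bottle back in its rack well

### The job

One of two bottles, the small brown dropper bottle or the larger clear one with the blue cap, is standing on the thin round dark coaster. Put that bottle away upright in the white rack, in the well that matches its diameter: the smallest of the four wells that it goes into, right down on the well's floor. Leave the other bottle standing where it is.

Things in the scene. Friction and masses are not known exactly. Their poses are not given: they have to be found in the camera images.
- dropper_centre (a point): Centre of the small brown dropper bottle with a black cap: upright, round, 28 mm in diameter and 62 mm tall (about 0.13 kg); this point is on its axis, 31 mm above its underside. The straight side of the body reaches from the underside to about 39 mm; above that it narrows to the 16 mm cap. z is its upward axis. It stands either on the coaster or elsewhere on the table.
- large_centre (a point): Centre of the larger clear bottle with a blue cap: upright, round, 57 mm in diameter and 105 mm tall (about 0.19 kg); this point is on its axis, 52.5 mm above its underside. The straight side of the body reaches from the underside to about 66 mm; above that it narrows to the 31 mm cap. z is its upward axis. It stands either on the coaster or elsewhere on the table.
- coaster: Thin round dark rubber coaster on the table, 84 mm in diameter, 1 mm thick, fixed; the bottle on it has its underside at table height. Origin at its centre, at table height. The bottle to be put away stands centred on it, within 5 mm; the other bottle is at least 0.1 m away.
- rack: White block on a grey plinth, fixed, 94 mm (its x) by 237 mm (its y), 24 mm high, with a graded row of four round blind wells. Origin: centre of its underside, at table height; z up. Well centres on its y axis (x = 0): 24 mm diameter at y = +92.5 mm, 36 mm at +51.5 mm, 50 mm at -2.5 mm, 66 mm at -71.5 mm. All straight, 14 mm deep: floor 10 mm, rim 24 mm above the origin.
There are look-alikes about, which are no part of the job. Leave any orange look-alike of the part that bears large_centre alone.

How it is judged (in metres and radians):
At the end, for the whole second after the job is handed in: The bottle from the coaster is upright (10 degrees) in its well (dropper 36 mm, larger 66 mm): axis within 10 mm of the well centre along each rack axis, underside within 5 mm of the well floor. The other bottle is upright, within 30 mm of where it stood; none is on the coaster (((x of dropper_centre in the frame of rack between -0.01 and 0.01 m and y of dropper_centre in the frame of rack between 0.0415 and 0.0615 m and z of dropper_centre in the frame of rack below 0.046 m and angle between each of dropper_centre, large_centre's own z axis and vertical below 0.17 rad and horizontal distance between large_centre and coaster above 0.05 m and distance of large_centre from where it was at the start of the episode below 0.03 m) or (x of large_centre in the frame of rack between -0.01 and 0.01 m and y of large_centre in the frame of rack between -0.0815 and -0.0615 m and z of large_centre in the frame of rack below 0.0675 m and angle between each of large_centre, dropper_centre's own z axis and vertical below 0.17 rad and horizontal distance between dropper_centre and coaster above 0.05 m and distance of dropper_centre from where it was at the start of the episode below 0.03 m))); the robot touches nothing.
It fails at once if the bottle that was to be left alone was moved as well (distance of each of dropper_centre, large_centre from where it was at the start of the episode above 0.04 m).
It also fails if it takes over 38 s, if anything falls off the work surface, if the arm or the gripper's body presses on something with over 40 N, if the wrist force passes 120 N, or if a joint passes its speed limit or range.

### The arm

A 7-joint arm with a two-finger parallel gripper is mounted at the origin on a cart in front of the work surface, level with it; the furniture and walls round the work are solid. World frame = base frame: x ahead of the robot, y to its left, z up, the work surface at z = 0. Lengths are in m, angles in degrees, forces in N, time in s.
With the tool pointing down it reaches from about 0.4 to 0.875 m from the base axis. Payload 4.4 kg.
Tool frame: the origin (TCP) lies at the very end of the fingers, on their centre line; the grasp point (between the pads) lies 19 mm behind it; z points along the fingers, y is the line along which they close (so a half turn about z gives the same grasp; the last joint's range is limited). The gripper opens to 85 mm and grips with 20 to 120 N. Pads are 22 mm wide; open, the fingers measure 114 mm over their backs; the gripper's body (76 mm by 85 mm) begins 54 mm behind the grasp point. The pads swing forward as they close: fully open they stand 13 mm farther back than shut.
Start: joints at [69.683, 36.005, 2.206, 86.941, -1.547, 57.084, -1.146], TCP at [0.185, -0.623, 0.231] pointing down, gripper open.
Joint ranges: [-175.42, 175.42], [-21.48, 121.26], [-71.46, 75.88], [10.55, 141.38], [-63.04, 243.04], [13.31, 113.54], [-168.57, 168.57]. Speed limits (degrees/s): [147.25, 147.25, 180, 180, 180, 180, 180].

### API

Orientations are given as a 3x3 rotation matrix whose columns are the frame's x, y, z axes.
In Python, from bench import ctrl gives the robot as it stands.
- The arm moves only by the shell command python3 -m pendant 'ROWS'. ROWS is JSON, a list of rows, each a list of 3 entries, a list of its own where there are three numbers: the shift along the world's x, y, z in m, then the turn about the world's z in rad, then the closure, from 0 (fully open) to 1 (shut). In form: [[[dx, dy, dz], roll, hand], ...]. A call has 1 to 5 rows; each row is the pose to reach, as a shift and turn from the pose commanded when the call began; what a row does not reach only later rows make up. A row lasts 1/8 s, in which the tool goes at most 62.5 mm and 10.7 degrees, less where a joint would pass 70% of its speed; a pose out of reach is approached as far as the arm can. A call with a gripper value outside its range is refused whole. The fingers move at their own pace and stop on an object; the grip force is fixed at half the most. Time passes only in rows, so rows that repeat a pose let the fingers close. It gives the time, the measured TCP pose, the force, the opening and the grip force at its end, in the units of the state.
- ctrl.get_obs(): the state, without advancing time (a new reading comes with each control period).
- ctrl.grab_frame(name): name is "side" or "top" or "wrist"; returns the picture (384x512x3 uint8, blue, green, red); there is no depth.
- ctrl.get_calibration(name): a dict with "fx", "fy", "cx", "cy" (pixels), "world_from_camera" (4x4, takes a point from camera to world coordinates). Camera axes: x right, y down, z forward; pixel columns grow to the right and rows downward; lengths in m; the calibration is good to about 2 mm. A picture is of the moment at which its call begins: read the wrist's pose just before it. get_calibration takes no time and is no camera call; for the wrist camera it gives the pose at the moment of the call.
- ctrl.sign_off(): hands the job in; it is judged then, once.
The state is a dict: "time": time; "qpos": joint angles; "qd": joint speeds; "joint_efforts": joint torques, N m; "eef_pos": TCP position; "orientation": TCP orientation; "force": force on the tool from outside, world axes, zero at the start; "ft_torque": the same for the moment, N m; "opening": finger opening in m; "grasp_force": force on a finger pad.
Only numpy, scipy, OpenCV 4.12 (cv2) and the standard library are available. Lean on these libraries where they do the work, as an engineer would, in place of code of your own. Each camera call takes 0.05 s, during which the arm holds its last target. There are 200 camera calls.

## Working session

There is one attempt and no reset: what is moved stays moved. The work goes in short steps, Python scripts to look and compute and a shell command to move; the robot and the scene stay as the last step left them, time stands still between calls to the robot, and variables do not carry over. Pictures are saved under pics/ and viewed, at most 10 in all, crops included, and the job is handed in when it is done.

```bash
mkdir -p pics
cat > h.py <<'E'
import numpy as np,cv2
from bench import ctrl
def ray(name,u,v,z,c=None):
    c=c or ctrl.get_calibration(name);T=np.array(c["world_from_camera"])
    d=T[:3,:3]@np.array([(u-c["cx"])/c["fx"],(v-c["cy"])/c["fy"],1]);o=T[:3,3]
    return o+d*(z-o[2])/d[2]
E
python3 - <<'E'
from h import *
for n in("top","side"):
    cv2.imwrite(f"pics/{n}0.png",ctrl.grab_frame(n))
    c=ctrl.get_calibration(n);print(n,c["fx"],np.round(c["world_from_camera"],3).tolist())
o=ctrl.get_obs();print(o["time"],o["eef_pos"],np.round(o["orientation"],3).tolist(),o["opening"])
E
```

```text
top 499.64377573781013 [[0.011, -0.998, 0.069, 0.427], [-1.0, -0.011, -0.006, 0.075], [0.006, -0.068, -0.998, 1.177], [0.0, 0.0, 0.0, 1.0]]
side 346.78547483482276 [[-0.998, 0.014, -0.06, 0.539], [0.056, 0.58, -0.813, 0.754], [0.023, -0.815, -0.58, 0.569], [0.0, 0.0, 0.0, 1.0]]
0.1 [ 0.18498355 -0.6225275   0.23049909] [[0.959, 0.285, -0.001], [0.285, -0.959, 0.002], [-0.0, -0.002, -1.0]] 0.08530208107386777
```

View pics/top0.png

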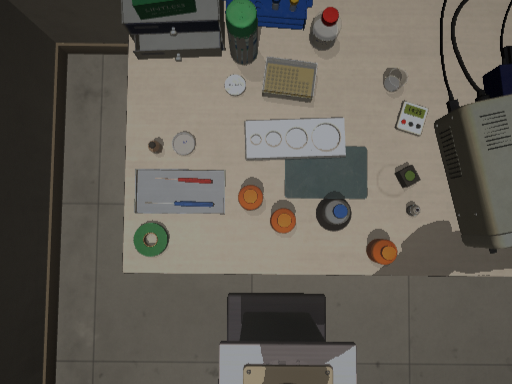

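View pics/side0.png

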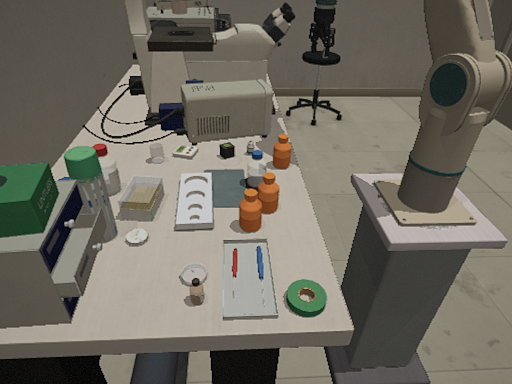

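The larger clear bottle with the blue cap, at top (338,212), stands on a dark disc at (334,214). The brown dropper is at (155,146), off the disc. The orange look-alikes are at (250,197), (283,221) and (383,252). The rack spans (245–346, 118–160), with its 66 mm well at (326,137). I'll confirm this in a crop and measure.

Run:
```python
from h import *
im=cv2.imread("pics/top0.png");s=cv2.imread("pics/side0.png")
a=cv2.resize(im[110:265,235:435],None,fx=3,fy=3,interpolation=cv2.INTER_CUBIC)
b=cv2.resize(s[135:290,160:310],(0,0),fx=1.2,fy=3)
cv2.imwrite("pics/crop.png",np.hstack([a,b]))
hsv=cv2.cvtColor(im,cv2.COLOR_BGR2HSV)
def cent(m,box):
    k=np.zeros_like(m);x0,y0,x1,y1=box;k[y0:y1,x0:x1]=m[y0:y1,x0:x1]
    c=max(cv2.findContours(k,cv2.RETR_EXTERNAL,cv2.CHAIN_APPROX_NONE)[0],key=cv2.contourArea);return c
blue=cent(cv2.inRange(hsv,(100,120,60),(125,255,255)),(310,190,360,235))
(u,v),r=cv2.minEnclosingCircle(blue);print("cap",u,v,r,ray("top",u,v,.105))
dark=cent(cv2.inRange(hsv,(0,0,0),(180,255,75)),(305,185,365,240))
(u,v),r=cv2.minEnclosingCircle(dark);print("disc",u,v,r,r*2*1.18/500,ray("top",u,v,.001))
w=cent(cv2.inRange(hsv,(0,0,150),(180,25,255)),(238,110,352,166))
R=cv2.minAreaRect(w);print(R)
B=[ray("top",*p,.024) for p in cv2.boxPoints(R)];print(np.round(B,4))
B=np.array(B);print([np.linalg.norm(B[i]-B[i-1]) for i in range(4)],B.mean(0))
for (u,v) in((155,146),(250,197),(283,221),(383,252)):print(ray("top",u,v,.06 if u==155 else .1))
print("well66",ray("top",326,137,.024),ray("top",256,140,.024))
```

```text
cap 340.10784912109375 210.53921508789062 6.833435535430908 [ 0.45685613 -0.10422939  0.105     ]
disc 327.10687255859375 207.38397216796875 25.831764221191406 0.12192592712402343 [ 0.4668277  -0.09101867  0.001     ]
((295.43780517578125, 137.52366638183594), (37.009315490722656, 98.74408721923828), 87.58897399902344)
[[ 0.6653  0.1035  0.024 ]
 [ 0.6779 -0.127   0.024 ]
 [ 0.5908 -0.1305  0.024 ]
 [ 0.5785  0.0988  0.024 ]]
[np.float64(0.08694728167345661), np.float64(0.23082886391760524), np.float64(0.08711457346766116), np.float64(0.2296541607555249)] [ 0.62811184 -0.01377542  0.024     ]
[0.59871591 0.30517706 0.06      ]
[0.48406109 0.0895033  0.1       ]
[0.43315989 0.01790485 0.1       ]
[ 0.36912506 -0.1971219   0.1       ]
well66 [ 0.63007277 -0.08493808  0.024     ] [0.62108648 0.07813799 0.024     ]
```

View pics/crop.png

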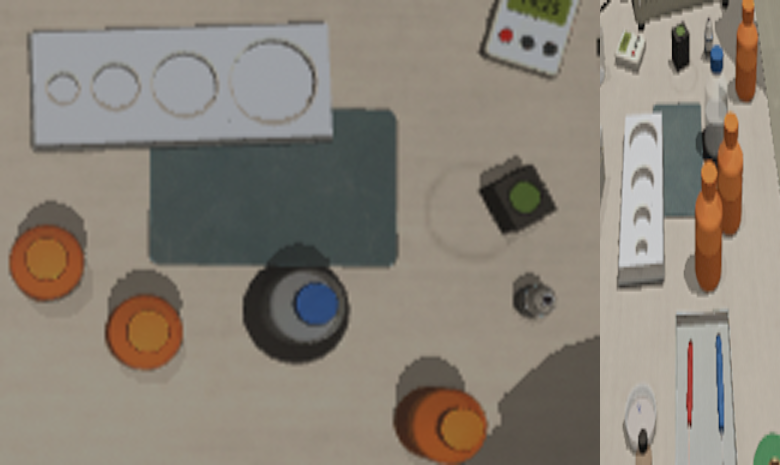

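The crop confirms it: the clear blue-capped bottle stands on the dark disc, and the dropper is elsewhere. The target is at about (0.457, -0.104) and the 66 mm well at about (0.631, -0.085). I'll swing in high, clear of the instrument.

```bash
python3 -m pendant '[[[0,0.02,0.058],0.1,0],[[0.005,0.07,0.1],0.25,0],[[0.025,0.12,0.12],0.42,0],[[0.065,0.17,0.12],0.6,0],[[0.105,0.22,0.12],0.78,0]]'
python3 -m pendant '[[[0.04,0.045,0],0.15,0],[[0.07,0.095,0],0.3,0],[[0.1,0.15,0],0.4,0],[[0.13,0.21,0],0.5,0],[[0.15,0.26,-0.03],0.5,0]]'
python3 - <<'E'
from h import *
o=ctrl.get_obs();print(o["time"],o["eef_pos"],np.round(o["orientation"],3).tolist(),o["force"])
E
```

```text
time: 0.72
eef_pos: [0.2889, -0.4039, 0.3517]
orientation: [[0.477, 0.879, 0.0], [0.879, -0.477, -0.001], [-0.0, 0.001, -1.0]]
force: [1.6, -1.1, -0.4]
opening: 0.0857
grasp_force: 0.0
time: 1.35
eef_pos: [0.4394, -0.1464, 0.3239]
orientation: [[0.001, 1.0, 0.005], [1.0, -0.001, -0.001], [-0.001, 0.005, -1.0]]
force: [0.2, -0.4, -1.1]
opening: 0.0854
grasp_force: 0.0
1.35 [ 0.43940308 -0.14637545  0.3239331 ] [[0.001, 1.0, 0.005], [1.0, -0.001, -0.001], [-0.001, 0.005, -1.0]] [ 0.19441236 -0.42729097 -1.09038122]
```

```bash
python3 -m pendant '[[[0.01,0.02,-0.03],0,0],[[0.017,0.039,-0.07],0,0],[[0.017,0.039,-0.09],0,0],[[0.017,0.039,-0.09],0,0]]'
python3 - <<'E'
from h import *
o=ctrl.get_obs();c=ctrl.get_calibration("wrist");im=ctrl.grab_frame("wrist");cv2.imwrite("pics/w1.png",im)
print(o["eef_pos"],np.round(c["world_from_camera"],3).tolist())
hsv=cv2.cvtColor(im,cv2.COLOR_BGR2HSV);m=cv2.inRange(hsv,(100,120,50),(125,255,255))
for k in cv2.findContours(m,cv2.RETR_EXTERNAL,cv2.CHAIN_APPROX_NONE)[0]:
    if cv2.contourArea(k)>200:
        (u,v),r=cv2.minEnclosingCircle(k);p=ray("wrist",u,v,.105,c);q=ray("wrist",u+r,v,.105,c);print(u,v,r,p,2*np.linalg.norm(p-q))
E
```

```text
time: 1.85
eef_pos: [0.4528, -0.1088, 0.2314]
orientation: [[0.001, 1.0, -0.004], [1.0, -0.001, 0.001], [0.001, -0.004, -1.0]]
force: [-0.2, 0.4, 0.6]
opening: 0.0853
grasp_force: 0.0
[ 0.45280271 -0.10882697  0.23143362] [[1.0, 0.0, -0.004, 0.453], [-0.001, -0.954, -0.3, -0.031], [-0.004, 0.3, -0.954, 0.375], [0.0, 0.0, 0.0, 1.0]]
260.1228942871094 177.65042114257812 17.3501033782959 [ 0.45577391 -0.10263341  0.105     ] 0.029637082685675904
```

View pics/w1.png

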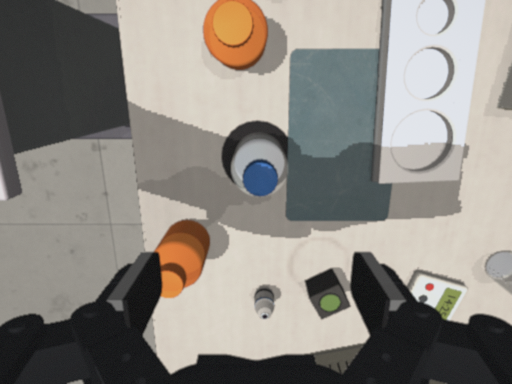

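The wrist view shows the blue cap at (260,178), which gives (0.456, -0.103) and agrees with the top view. The 66 mm well is at about (421,140). I'll descend in two steps.

```bash
python3 -m pendant '[[[0.001,0.001,-0.05],0,0],[[0.001,0.001,-0.08],0,0],[[0.001,0.001,-0.08],0,0],[[0.001,0.001,-0.08],0,0]]'
python3 - <<'E'
from h import *
for uv in((391,140),(452,140),(421,110),(421,171),(421,140)):print(ray.__name__,)if 0 else None
T=np.array([[1,0,-.004,.453],[-.001,-.954,-.3,-.031],[-.004,.3,-.954,.375],[0,0,0,1]])
c=dict(ctrl.get_calibration("wrist"),world_from_camera=T)
im=cv2.imread("pics/w1.png");g=cv2.cvtColor(im,cv2.COLOR_BGR2GRAY)[100:185,375:470]
e=cv2.Canny(g,40,110);cs=[k for k in cv2.findContours(e,cv2.RETR_LIST,cv2.CHAIN_APPROX_NONE)[0] if len(k)>60]
for k in cs:
    x,y,w,h=cv2.boundingRect(k);print(x+375,y+100,w,h)
for uv in((391,140),(452,140),(421,110),(421,171),(421,140)):print(uv,ray("wrist",*uv,.024,c))
E
```

```text
time: 2.4
eef_pos: [0.4564, -0.1086, 0.1543]
orientation: [[0.003, 1.0, 0.003], [1.0, -0.003, -0.001], [-0.001, 0.003, -1.0]]
force: [-0.8, 0.5, 0.3]
opening: 0.085
grasp_force: 0.0
378 100 91 85
375 100 3 40
(391, 140) [ 0.59642577 -0.08199335  0.024     ]
(452, 140) [ 0.66162031 -0.0820207   0.024     ]
(421, 110) [ 0.62381043 -0.05081308  0.024     ]
(421, 171) [ 0.633626   -0.11609261  0.024     ]
(421, 140) [ 0.62850079 -0.08200681  0.024     ]
```

```bash
python3 -m pendant '[[[0,0.005,-0.03],0,0],[[0,0.005,-0.07],0,0],[[0,0.005,-0.1],0,0],[[0,0.005,-0.114],0,0],[[0,0.005,-0.114],0,0]]'
```

```text
time: 3.02
eef_pos: [0.4558, -0.1033, 0.0392]
orientation: [[0.002, 1.0, 0.001], [1.0, -0.002, -0.0], [-0.0, 0.001, -1.0]]
force: [-0.2, -0.2, -0.3]
opening: 0.0853
grasp_force: 0.0
```

```bash
python3 -m pendant '[[[0,0,0],0,1],[[0,0,0],0,1],[[0,0,0],0,1],[[0,0,0],0,1],[[0,0,0],0,1]]'; python3 -m pendant '[[[0,0,0],0,1],[[0,0,0],0,1],[[0,0,0.01],0,1],[[0,0,0.03],0,1],[[0,0,0.06],0,1]]'
```

```text
time: 3.65
eef_pos: [0.4559, -0.1035, 0.0403]
orientation: [[0.002, 1.0, 0.002], [1.0, -0.002, -0.001], [-0.001, 0.002, -1.0]]
force: [-0.8, 0.3, 9.1]
opening: 0.0532
grasp_force: 61.8
time: 4.28
eef_pos: [0.4545, -0.1031, 0.0996]
orientation: [[0.002, 1.0, -0.001], [1.0, -0.002, 0.0], [0.0, -0.001, -1.0]]
force: [0.2, -0.5, -1.8]
opening: 0.0534
grasp_force: 63.6
```

Opening is 53 mm where I expected 57, so the grip is probably at the start of the shoulder. I'll check the bottle's pose in the hand.

Run:
```python
from h import *
s=ctrl.grab_frame("side");w=ctrl.grab_frame("wrist");o=ctrl.get_obs();print(o["eef_pos"],o["force"],o["opening"])
a=cv2.resize(s[90:240,170:320],(450,450),interpolation=cv2.INTER_CUBIC)
b=cv2.resize(w[100:384,140:400],(350,382));b=cv2.copyMakeBorder(b,0,68,0,0,cv2.BORDER_CONSTANT)
cv2.imwrite("pics/g1.png",np.hstack([a,b]))
```

```text
[ 0.45694019 -0.10355338  0.10161214] [ 0.03621317 -0.53910697 -2.82961511] 0.05305896379492443
```

View pics/g1.png

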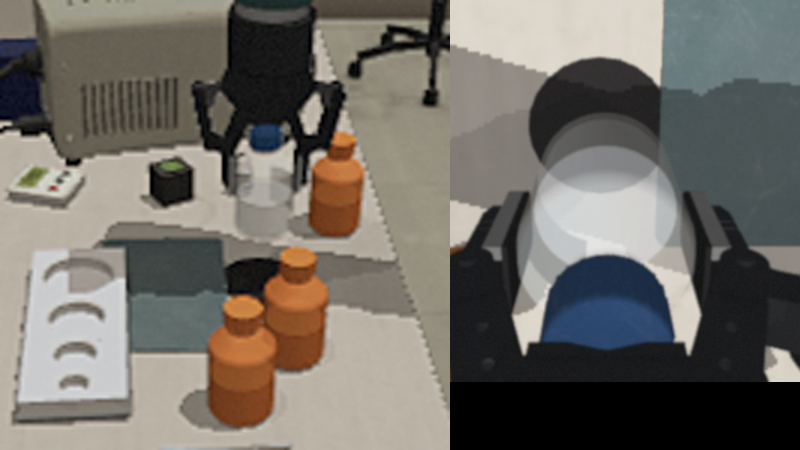

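The bottle is held upright and is off the coaster. Both fingers sit at the top of the straight side. I'll carry it to the well.

```bash
python3 -m pendant '[[[0.03,0.003,0.01],0,1],[[0.07,0.007,0.01],0,1],[[0.11,0.012,0.01],0,1],[[0.15,0.016,0.01],0,1],[[0.174,0.019,0.01],0,1]]'; python3 -m pendant '[[[0,0,0],0,1],[[0,0,0],0,1],[[0,0,0],0,1]]'
python3 - <<'E'
from h import *
t=ctrl.grab_frame("top");w=ctrl.grab_frame("wrist");o=ctrl.get_obs();print(o["eef_pos"],o["force"],o["opening"])
a=cv2.resize(t[90:240,235:385],(400,400),interpolation=cv2.INTER_CUBIC)
b=cv2.resize(w[60:384,100:424],(400,400));cv2.imwrite("pics/g2.png",np.hstack([a,b]))
E
```

```text
time: 5.0
eef_pos: [0.6306, -0.0839, 0.1081]
orientation: [[0.002, 1.0, 0.0], [1.0, -0.002, 0.0], [0.0, 0.0, -1.0]]
force: [-0.3, -0.1, -1.5]
opening: 0.053
grasp_force: 63.9
time: 5.38
eef_pos: [0.6277, -0.0847, 0.1086]
orientation: [[0.002, 1.0, -0.002], [1.0, -0.002, -0.0], [-0.0, -0.002, -1.0]]
force: [-1.3, 0.2, -2.2]
opening: 0.0531
grasp_force: 63.9
[ 0.62831887 -0.08456475  0.10890235] [-0.45072145  0.66126863 -1.78406073] 0.052992377830016625
```

View pics/g2.png

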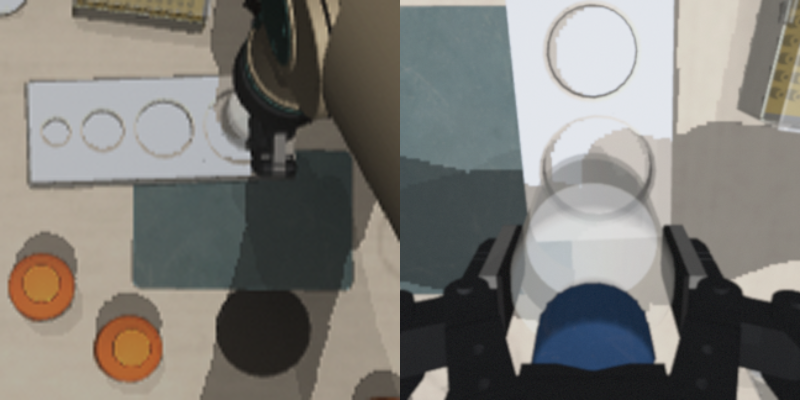

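The top view shows the coaster now empty. The wrist view shows the well rim at about (216–304, 156–234) in full-frame pixels. I'll measure its centre from here.

Run:
```python
from h import *
c=ctrl.get_calibration("wrist")
for uv in((216,198),(304,198),(260,155.6),(260,234)):print(uv,ray("wrist",*uv,.024,c))
print(ctrl.get_obs()["eef_pos"])
```

```text
(216, 198) [ 0.59867393 -0.08297741  0.024     ]
(304, 198) [ 0.66353135 -0.08309734  0.024     ]
(260, 155.6) [ 0.63104846 -0.05140573  0.024     ]
(260, 234) [ 0.63115783 -0.11201802  0.024     ]
[ 0.62831887 -0.08456475  0.10890235]
```

```bash
python3 -m pendant '[[[0.0025,0,-0.01],0,1],[[0.0025,0,-0.02],0,1],[[0.0025,0,-0.03],0,1],[[0.0025,0,-0.036],0,1],[[0.0025,0,-0.036],0,1]]'; python3 -m pendant '[[[0,0,-0.004],0,1],[[0,0,-0.008],0,1],[[0,0,-0.012],0,1],[[0,0,-0.012],0,1]]'
```

```text
time: 6.1
eef_pos: [0.6312, -0.0841, 0.072]
orientation: [[0.002, 1.0, -0.001], [1.0, -0.002, 0.0], [0.0, -0.001, -1.0]]
force: [-1.3, 0.2, -1.5]
opening: 0.053
grasp_force: 63.9
time: 6.6
eef_pos: [0.6313, -0.0842, 0.0605]
orientation: [[0.002, 1.0, -0.001], [1.0, -0.002, 0.0], [0.0, -0.001, -1.0]]
force: [0.1, -0.3, -2.3]
opening: 0.0528
grasp_force: 63.9
```

```bash
python3 -m pendant '[[[0,0,-0.002],0,1],[[0,0,-0.004],0,1],[[0,0,-0.006],0,1],[[0,0,-0.006],0,1]]'; python3 -m pendant '[[[0,0,-0.001],0,1],[[0,0,-0.002],0,1],[[0,0,-0.003],0,1],[[0,0,-0.003],0,1]]'
```

```text
time: 7.1
eef_pos: [0.6315, -0.0842, 0.0546]
orientation: [[0.002, 1.0, -0.0], [1.0, -0.002, 0.0], [0.0, -0.0, -1.0]]
force: [-0.1, -0.8, -1.3]
opening: 0.0537
grasp_force: 63.9
time: 7.6
eef_pos: [0.6316, -0.0842, 0.0517]
orientation: [[0.002, 1.0, -0.0], [1.0, -0.002, 0.0], [0.0, -0.0, -1.0]]
force: [-0.0, -0.4, -1.9]
opening: 0.0532
grasp_force: 63.9
```

```bash
python3 -m pendant '[[[0,0,-0.001],0,1],[[0,0,-0.002],0,1],[[0,0,-0.002],0,1]]'; python3 -m pendant '[[[0,0,-0.001],0,1],[[0,0,-0.001],0,1]]'
```

```text
time: 7.98
eef_pos: [0.6317, -0.0842, 0.0505]
orientation: [[0.002, 1.0, 0.0], [1.0, -0.002, -0.0], [-0.0, 0.0, -1.0]]
force: [-1.8, -0.2, 4.0]
opening: 0.0532
grasp_force: 64.5
time: 8.22
eef_pos: [0.6317, -0.0842, 0.0504]
orientation: [[0.002, 1.0, 0.0], [1.0, -0.002, -0.001], [-0.001, 0.0, -1.0]]
force: [-3.2, -0.1, 11.7]
opening: 0.0529
grasp_force: 65.5
```

Contact at z = 0.0505 matches the well floor, so I'll release and lift straight up.

```bash
python3 -m pendant '[[[0,0,0.001],0,0.2],[[0,0,0.001],0,0],[[0,0,0.001],0,0],[[0,0,0.001],0,0],[[0,0,0.001],0,0]]'; python3 -m pendant '[[[0,0,0.02],0,0],[[0,0,0.05],0,0],[[0,0,0.1],0,0],[[0,0,0.15],0,0],[[0,0,0.15],0,0]]'
python3 - <<'E'
from h import *
s=ctrl.grab_frame("side");w=ctrl.grab_frame("wrist");c=ctrl.get_calibration("wrist")
a=cv2.resize(s[100:240,160:300],(420,420),interpolation=cv2.INTER_CUBIC)
b=cv2.resize(w[60:340,130:380],(375,420));cv2.imwrite("pics/e.png",np.hstack([a,b]))
m=cv2.inRange(cv2.cvtColor(w,cv2.COLOR_BGR2HSV),(100,120,50),(125,255,255))
k=max(cv2.findContours(m,cv2.RETR_EXTERNAL,cv2.CHAIN_APPROX_NONE)[0],key=cv2.contourArea)
(u,v),r=cv2.minEnclosingCircle(k);print(u,v,r,ray("wrist",u,v,.115,c))
E
```

```text
time: 8.85
eef_pos: [0.6316, -0.0842, 0.0497]
orientation: [[0.002, 1.0, -0.0], [1.0, -0.002, 0.0], [0.0, -0.0, -1.0]]
force: [0.2, -0.2, -0.4]
opening: 0.0858
grasp_force: 0.0
time: 9.48
eef_pos: [0.635, -0.0839, 0.2061]
orientation: [[0.002, 1.0, 0.011], [1.0, -0.002, -0.001], [-0.001, 0.011, -1.0]]
force: [1.1, -0.3, -0.4]
opening: 0.0855
grasp_force: 0.0
253.4309844970703 196.81126403808594 20.10626983642578 [ 0.62998422 -0.08231292  0.115     ]
```

View pics/e.png

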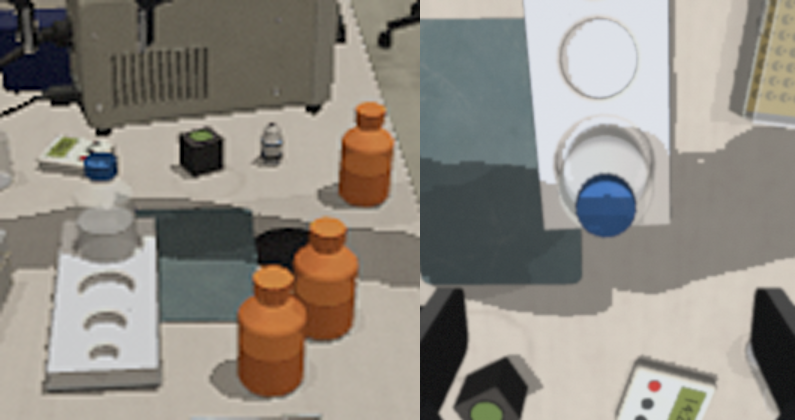

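The bottle stands upright inside the 66 mm well. Its cap is at (0.630, -0.082) and its base is below the rim, and the gripper is clear.

```bash
python3 -c "
from bench import ctrl
print(ctrl.sign_off())"
```

```text
the job is handed in; nothing more can be done
None
```

The larger clear bottle with the blue cap was the one on the coaster; it now stands upright on the floor of the rack's 66 mm well, the dropper bottle was never touched, and the job was handed in at about 9.6 s with no verdict returned.

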